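Get the bottom ingredient box out to the pass

ROBOT

A 6-joint arm with a two-finger parallel gripper is mounted at the origin on a cart in front of the work surface, level with it; the furniture and walls round the work are solid. World frame = base frame: x ahead of the robot, y to its left, z up, the work surface at z = 0. Lengths are in m, angles in rad, forces in N, time in s.
With the tool pointing down it reaches from about 0.25 to 0.775 m from the base axis. Payload 4 kg.
Tool frame: the origin (TCP) lies between the finger pads; the fingertips stand 14 mm ahead of it and the grasp point (between the pads) lies 5 mm behind it (nose_length is the distance from the TCP to the fingertips, in m); z points along the fingers, y is the line along which they close (so a half turn about z gives the same grasp; the last joint's range is limited). The gripper opens to 94 mm and grips with 3 to 60 N. Pads are 16 mm wide; open, the fingers measure 119 mm over their backs; the gripper's body (75 mm by 177 mm) begins 78 mm behind the grasp point.
Start: joints at [1.206, 0.087, 1.371, -0, 1.684, -0.103], TCP at [0.142, 0.531, 0.22] pointing down, gripper open.
Joint ranges: [-3.1, 3.1], [-0.76, 2.03], [0.27, 2.55], [-1.08, 4.22], [0.17, 2.65], [-2.57, 2.57]. Speed limits (rad/s): [2.79, 2.79, 3.14, 3.14, 3.14, 3.14].

INTERFACE

Orientations are given as [roll, pitch, yaw] about the fixed x, y, z axes, in that order (R = Rz(yaw) Ry(pitch) Rx(roll)).
In Python, from bench import * gives the robot as it stands.
- The arm moves only by the tool move_arm, never from a script. Its argument "steps" is one flat list of numbers, 7 for each row, row after row: the turn, a rotation vector about the world's x, y, z in rad, then the shift along the world's x, y, z in m, then the opening, from 0 (shut) to 1 (fully open). A call has 1 to 12 rows; each row is the pose to reach, as a shift and turn from the pose commanded when the call began; what a row does not reach only later rows make up. A row lasts 1/10 s, in which the tool goes at most 50 mm and 8.59 degrees, less where a joint would pass 70% of its speed; a pose out of reach is approached as far as the arm can. A call with a gripper value outside its range is refused whole. The fingers move at their own pace and stop on an object; the grip force is fixed at half the most. Time passes only in rows, so rows that repeat a pose let the fingers close. It gives the time, the measured TCP pose, the force, the opening and the grip force at its end, in the units of the state.
- get_obs(): the state, without advancing time (a new reading comes with each control period).
- snapshot(name): name is "side" or "top" or "wrist"; returns (picture, depth): 384x512x3 uint8, red, green, blue; 384x512 float32, m along the optical axis (not along the pixel's ray), 0 where there is no reading.
- camera_model(name): a dict with "fx", "fy", "cx", "cy" (pixels), "k1" (the pictures are not rectified: a ray, as slopes to the right and down, at radius r is drawn at 1 + k1 r^2 times it, then the intrinsics apply), "rvec" (rotation vector, rad) and "tvec" (3), from world to camera coordinates, as OpenCV has them. Camera axes: x right, y down, z forward; pixel columns grow to the right and rows downward; lengths in m; the calibration is good to about 2 mm. A picture is of the moment at which its call begins: read the wrist's pose just before it. camera_model takes no time and is no camera call; for the wrist camera it gives the pose at the moment of the call.
- close_job(): hands the job in; it is judged then, once.
Trained networks look in the newest picture that a camera, given by its name, has taken for a name from the list of things; names that differ only in an ending like _2 or _b are one class to them, and where a whole thing is asked for, a point or a joint stands for the part that bears it (a point fixed in the world has none). Each returns a list of dicts, best first, with "score" (0 to 1); they miss things now and then, are a little off and sometimes report something else, mostly with a low value. They report only what shows in the picture. A call takes as long as a camera call.
- silhouettes(camera, target): "pixels" (384x512 bool, what is visible of it) and "uv" ([column, row] in pixels, amid what is visible of it).
- spot_point(camera, target): "uv" ([column, row] in pixels: a listed point, or the origin of a listed thing).
The state is a dict: "time": time; "joint_positions": joint angles; "qvel": joint speeds; "joint_torque": joint torques, N m; "tool_pos": TCP position; "ee_rot": TCP orientation; "wrist_force": force on the tool from outside, world axes, zero at the start; "wrist_torque": the same for the moment, N m; "width": finger opening in m; "finger_force": force on a finger pad.
Only numpy, scipy, OpenCV 4.12 (cv2) and the standard library are available. Lean on these libraries where they do the work, as an engineer would, in place of code of your own. Each camera call takes 0.05 s, during which the arm holds its last target. There are 200 camera calls.

TASK

The long box at the bottom of the stack is needed: lift off the two shorter boxes one by one and set them down next to each other, both directly on the wooden board, then put the long box in the middle of the steel tray, lying in line with it. After that restack the other two where the stack stood: the medium box in the middle of the rubber mat and in line with it, the short box centred on top of the medium one and in line with it. Keep the boxes level, and leave the spice jar, the timer and the bottle where they are.

Things in the scene. Friction and masses are not known exactly. Their poses are not given: they have to be found in the camera images.
- long_box: Closed stainless box with a flat fixed lid edged by a black seal rim and a dark clip on each end, 155 mm long x 56 mm wide x 40 mm high, about 0.30 kg. Loose; at the start at the bottom of the stack, on the rubber mat. Origin: centre of its underside; x along its length, y across its width (grip it across the width), z up. It is a rigid closed box with vertical sides.
- medium_box: Closed stainless box with a flat fixed lid edged by a black seal rim and a dark clip on each end, 120 mm long x 50 mm wide x 40 mm high, about 0.22 kg. Loose; at the start lying centrally along the long box. Origin: centre of its underside; x along its length, y across its width (grip it across the width), z up. It is a rigid closed box with vertical sides.
- short_box: Closed stainless box with a flat fixed lid edged by a black seal rim and a dark clip on each end, 85 mm long x 44 mm wide x 40 mm high, about 0.16 kg. Loose; at the start lying centrally along the medium box, on top of the stack. Origin: centre of its underside; x along its length, y across its width (grip it across the width), z up. It is a rigid closed box with vertical sides.
- rubber_mat: Black rubber mat, fixed, 185 x 90 mm, 4 mm thick; the stack stands on it. Origin: centre of its underside, on the worktop; x along its length, z up; its top is at z = 4 mm.
- wood_board: Pale wooden board, fixed, 140 mm (x) x 160 mm (y), 15 mm thick, empty at the start; the side area. Origin: centre of its underside, on the worktop; x and y along its edges, z up; its top is at z = 15 mm. The two shorter boxes fit on it side by side, lengths along its x, centres 44 mm to either side of the middle along y (leaving about 40 mm between them).
- pass_tray: Flat dark-grey steel tray, fixed, 200 mm long x 100 mm wide, empty at the start. Its floor is 3 mm thick; a lip 15 mm high stands at each short end (190 mm between the lips), the long sides are open. Origin: centre of its underside, on the worktop; x along its length, z up.
- spice_jar: White-capped spice jar, 47 mm across, 98 mm high, loose; a bystander to leave alone. Origin: centre of its underside.
- kitchen_timer: White cube-shaped kitchen timer with a red dial, 62 x 66 x 66 mm, loose; a bystander to leave alone. Origin: centre of its underside.
- white_bottle: White squeeze bottle with a pointed nozzle, 63 mm across, 218 mm high, loose; a bystander to leave alone. Origin: centre of its underside.

How it is judged:
By the outcome, as a careful person would: the job done as asked, in the order asked, and still so for the second after the job is handed in, with the robot touching nothing.
It also fails if it takes over 120 s, if anything falls off the work surface, if the arm or the gripper's body presses on something with over 40 N, if the wrist force passes 120 N, or if a joint passes its speed limit or range.

## Working session

There is one attempt and no reset: what is moved stays moved. The work goes in short steps, Python scripts to look and compute and a tool call to move; the robot and the scene stay as the last step left them, time stands still between calls to the robot, and variables do not carry over. Pictures are saved under pics/ and viewed, at most 14 in all, crops included, and the job is handed in when it is done.

Besides the shell and the picture viewer there is one more tool, called after "Call:" as name(argument=value, ...) on one line, values as JSON. move_arm: Moves the arm, as the interface text tells. Its arguments: {"type":"object","properties":{"steps":{"type":"array"}},"required":["steps"]}

```bash
mkdir -p pics; ls; cat > h.py <<'E'
from bench import *
import numpy as np, cv2
def save(n,f):
    p,d=snapshot(n); cv2.imwrite('pics/'+f,p[...,::-1]); return p,d
def rays(m,uv):
    uv=np.asarray(uv,float).reshape(-1,2)
    x=(uv-[m['cx'],m['cy']])/[m['fx'],m['fy']]
    s=x.copy()
    for _ in range(10): s=x/(1+m['k1']*(s**2).sum(1,keepdims=True))
    return s
def cloud(m,d,mask):
    v,u=np.nonzero(mask&(d>0)); s=rays(m,np.c_[u,v]); z=d[v,u][:,None]
    R=cv2.Rodrigues(np.array(m['rvec'],float))[0]
    return (np.c_[s*z,z]-np.ravel(m['tvec']))@R
def rect(P):
    r=cv2.minAreaRect((P[:,:2]*1000).astype(np.float32)); (c,(w,h),a)=r
    if w<h: w,h,a=h,w,a+90
    return np.round(c,1),round(w,1),round(h,1),round((a+90)%180-90,1)
E
python3 - <<'E'
from h import *
for n in ('side','top'):
    p,d=save(n,n+'0.png'); m=camera_model(n)
    for t in ['long_box','medium_box','short_box','rubber_mat','wood_board','pass_tray','spice_jar','kitchen_timer','white_bottle']:
        for s in silhouettes(n,t)[:2]:
            P=cloud(m,d,s['pixels'])
            if len(P)<20: print(n,t,s['score'],len(P));continue
            z=np.percentile(P[:,2],[2,50,90,98])
            T=P[abs(P[:,2]-z[2])<.006]
            print(n,t,round(s['score'],2),np.round(s['uv']),len(P),np.round(z*1000),rect(T))
print(get_obs())
E
```

```text
pics
side long_box 0.7 [202. 215.] 439 [ 5. 29. 42. 45.] (array([429.5, 314. ]), 159.1, 53.7, 27.9)
side medium_box 0.7 [208. 219.] 205 [-2.  2.  4.  6.] (array([435.1, 293.9]), 186.4, 77.7, 10.5)
side medium_box 0.55 [199. 202.] 410 [40. 69. 82. 85.] (array([425.4, 312.7]), 121.3, 49.7, 29.7)
side short_box 0.69 [318. 196.] 1000 [  5. 104. 173. 200.] (array([758. , 146.2]), 47.3, 37.7, -38.9)
side short_box 0.61 [200. 190.] 464 [ -3. 118. 123. 125.] (array([418.5, 315.9]), 88.5, 47.1, 33.8)
side rubber_mat 0.65 [204. 223.] 332 [-3.  2.  5.  8.] (array([429.4, 322.8]), 187.5, 88.9, 33.5)
side wood_board 0.82 [309. 256.] 1990 [ 4. 14. 16. 18.] (array([629. , -10.5]), 160.8, 141.8, -69.5)
side pass_tray 0.93 [252. 236.] 1424 [-3.  2.  5. 13.] (array([528.1, 158. ]), 201.6, 99.5, 30.2)
side pass_tray 0.47 [206. 219.] 298 [-2.  2.  5.  6.] (array([427.5, 321.9]), 183.4, 89.0, 33.9)
side spice_jar 0.93 [166. 172.] 418 [-2. 57. 96. 98.] (array([360.4, 518.7]), 44.1, 42.6, 62.8)
side kitchen_timer 0.58 [281. 189.] 401 [ 9. 50. 65. 67.] (array([697.1, 285.4]), 62.9, 51.7, -81.5)
side white_b
[... 964 characters left out ...]
37.2, 11.9)
{'time': 1.0, 'joint_positions': array([ 1.20590062e+00,  8.71832269e-02,  1.37072883e+00, -2.61432236e-05,
        1.68356051e+00, -1.03089732e-01]), 'qvel': array([-0.00110364, -0.00026534, -0.00039533,  0.00043243,  0.00207072,
        0.0003064 ]), 'joint_torque': array([-7.58544720e-04, -3.40050530e+01, -3.02610219e+01,  7.16538238e-02,
        2.37318117e-02, -2.35754776e-06]), 'tool_pos': array([0.14236774, 0.53127266, 0.21950041]), 'ee_rot': array([3.14147587e+00, 3.81972931e-05, 2.87978373e+00]), 'wrist_force': array([ 0.59338944, -0.36363281,  0.83243548]), 'wrist_torque': array([-0.06021364, -0.0161662 , -0.0354171 ]), 'finger_force': 0.0, 'width': 0.09408702773321448}
```

View pics/side0.png

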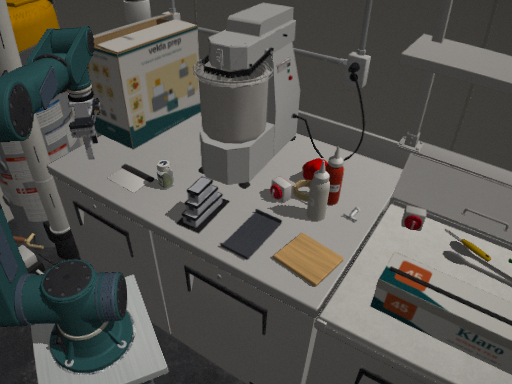

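```bash
python3 - <<'E'
from h import *
m=camera_model('wrist');R=cv2.Rodrigues(np.array(m['rvec'],float))[0]
print(m,-R.T@np.ravel(m['tvec']),R)
save('wrist','w0.png')
E
```

```text
{'fx': 265.6276274738495, 'fy': 265.6276274738495, 'cx': 254.06215131333252, 'cy': 188.85986795313988, 'k1': -0.027635467386938947, 'rvec': array([-2.30657558, -1.76987981, -0.25154801]), 'tvec': array([-0.54950375, -0.02973787,  0.39106519])} [0.06463499 0.55147803 0.38401171] [[ 2.58797630e-01  9.65931538e-01  2.24846181e-04]
 [ 9.27742976e-01 -2.48630735e-01  2.78344623e-01]
 [ 2.68917753e-01 -7.18263292e-02 -9.60481244e-01]]
```

View pics/top0.png

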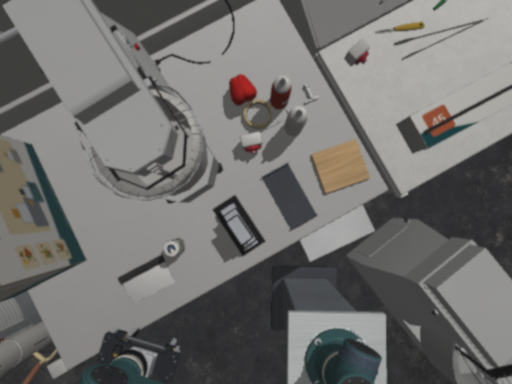

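```bash
python3 - <<'E'
from h import *
Q=[]
for n in ('side','top'):
    p,d=snapshot(n); m=camera_model(n)
    Q.append(cloud(m,d,np.ones(d.shape,bool)))
P=np.vstack(Q)
# nearest tall points on a coarse grid
for y in range(-150,700,50):
    r=[]
    for x in range(150,900,50):
        s=P[(abs(P[:,0]*1000-x)<25)&(abs(P[:,1]*1000-y)<25)]
        r.append('%4d'%(1000*np.percentile(s[:,2],97)) if len(s)>3 else '   .')
    print('%5d'%y,*r)
print('       ',*['%4d'%x for x in range(150,900,50)])
E
```

```text
-150    2 -892 -889 -888 -889 -889    .    .    0   25   28   27   27   28   27
 -100    2 -890 -887 -889 -886 -890    .    0    2   16   16   26   27   27   27
  -50    2 -892 -888 -887 -884    .   -1    1   15   17   18   18   20   27   28
    0    2 -890 -889 -887    .    .    0    2   17   18   18   17    3    3   26
   50    2 -890 -888 -888    .   -1    1    2   16   17   17   15    2    2    6
  100    2 -891 -886    .    .    0   14    5    4    2   15    3  140   42   13
  150    2 -889 -892    .    0    1   11    5    5    5   10    3  202  171  144
  200 -807 -890    .   -6    0    2    2    5    6   14    9    3  142  149  209
  250 -889 -890 -894    0   24   80    2    3    4   14   31   66   26   25  141
  300 -890 -892   -3    0   82  125  123   10    3    3   51   68   25   55   86
  350  577 -893    0    2    4  124  126   81    4    2    3    3    3   67   83
  400  583    2    1    3    4    3   43    8  402  413  415  404    3    3    3
  450  587  541    3    3    3    2    3  405  476  500  499  496  425    3    2
  500  588  587    3    3   99   96    4  412  499  500  500  541  543  305  139
  550  439  586    6   12   99   80    3  406  499  500  532  545  545  545  497
  600  347  346    8   16    3    3    4  404  421  500  544  545  546  546  545
  650    3    6   15   15    4    3    3    3  405  418  543  546  545  546  545
         150  200  250  300  350  400  450  500  550  600  650  700  750  800  850
```

Call:
move_arm(steps=[0, 0, 0.1, 0.035, -0.026, 0.03, 1, 0, 0, 0.2, 0.07, -0.052, 0.03, 1, 0, 0, 0.3, 0.105, -0.078, 0.03, 1, 0, 0, 0.4, 0.14, -0.104, 0.03, 1, 0, 0, 0.5, 0.175, -0.13, 0.03, 1, 0, 0, 0.6, 0.21, -0.156, 0.03, 1, 0, 0, 0.7, 0.245, -0.18, 0.03, 1, 0, 0, 0.8, 0.28, -0.205, 0.03, 1, 0, 0, 0.855, 0.286, -0.211, 0.03, 1, 0, 0, 0.855, 0.286, -0.211, 0.03, 1, 0, 0, 0.855, 0.286, -0.211, 0.03, 1, 0, 0, 0.855, 0.286, -0.211, 0.03, 1])

```text
time: 2.35
tool_pos: [0.4276, 0.321, 0.2497]
ee_rot: [3.141, 0.0, -2.548]
wrist_force: [-0.5, -0.3, -0.1]
width: 0.0939
finger_force: 0.0
```

```bash
cat >> h.py <<'E'
def wristlook(f,targets,top=None):
    m=camera_model('wrist'); p,d=save('wrist',f)
    for t in targets:
        for s in silhouettes('wrist',t)[:2]:
            P=cloud(m,d,s['pixels'])
            if len(P)<20: continue
            z=np.percentile(P[:,2],[2,50,90,98]); T=P[abs(P[:,2]-z[2])<.006]
            print(t,round(s['score'],2),np.round(s['uv']),len(P),np.round(z*1000),rect(T))
    return p,d,m
E
python3 - <<'E'
from h import *
p,d,m=wristlook('w1.png',['long_box','medium_box','short_box','rubber_mat'])
P=cloud(m,d,np.ones(d.shape,bool))
o=get_obs();print(o['tool_pos'],o['ee_rot'],o['time'])
E
```

```text
long_box 0.89 [256. 121.] 656 [ 3. 42. 44. 81.] (array([427.5, 323.5]), 154.6, 55.4, 34.3)
medium_box 0.67 [254. 132.] 672 [77. 83. 84. 84.] (array([425.9, 318.1]), 120.6, 48.5, 34.4)
short_box 0.88 [254. 178.] 2809 [118. 123. 124. 124.] (array([421.8, 317.3]), 87.0, 43.1, 35.2)
rubber_mat 0.63 [277. 154.] 2409 [-1.  3.  4. 42.] (array([430.6, 326.5]), 188.0, 92.5, 34.2)
[0.42780933 0.32084133 0.2496713 ] [ 3.14146793e+00  3.12862962e-04 -2.54724379e+00] 2.6
```

View pics/w1.png

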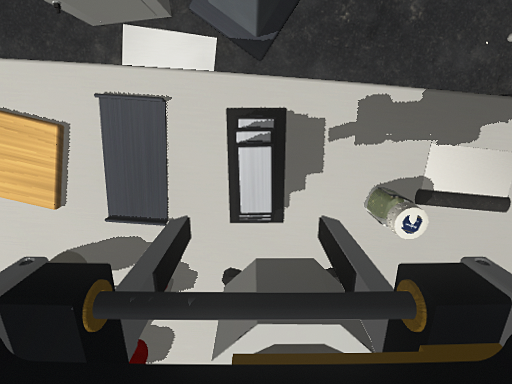

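```bash
cat >> h.py <<'E'
def band(P,c,zlo,zhi,r=.12,extra=None):
    k=(np.hypot(P[:,0]-c[0],P[:,1]-c[1])<r)&(P[:,2]>zlo)&(P[:,2]<zhi)
    if extra is not None:k&=extra
    return P[k]
def fit(T,yaw):
    """centre & size from projected extents along axes at yaw (deg)"""
    a=np.radians(yaw); A=np.array([[np.cos(a),np.sin(a)],[-np.sin(a),np.cos(a)]])
    q=T[:,:2]@A.T; lo,hi=np.percentile(q,[.3,99.7],axis=0)
    return np.round(1000*(A.T@((lo+hi)/2)),1),np.round(1000*(hi-lo),1)
E
python3 - <<'E'
from h import *
m=camera_model('wrist'); p,d=snapshot('wrist')
g=p.max(2)[d>0].astype(int); P=cloud(m,d,d>0)
c=(.427,.32)
for n,lo,hi in (('short',.118,.130),('med',.078,.09),('long',.038,.05)):
    T=band(P,c,lo,hi); print(n,len(T),rect(T),fit(T,34.3),np.median(T[:,2]))
T=band(P,c,-.002,.012,.11,g<55);print('mat',len(T),rect(T),fit(T,34.3))
c=(.527,.16); T=band(P,c,-.002,.03,.12,g<90);print('tray',len(T),rect(T),fit(T,30)); T=band(P,c,.008,.03,.12,g<90);print('lips',rect(T),fit(T,30))
T=band(P,(.63,-.01),.010,.03);print('board',rect(T))
E
```

```text
short 2833 (array([421.6, 317.7]), 87.2, 43.9, 35.3) (array([420.8, 317.5]), array([85.2, 44.3])) 0.12285891114396327
med 775 (array([425.3, 318. ]), 121.6, 50.1, 34.4) (array([425.4, 318.1]), array([121.1,  50. ])) 0.08236499533856383
long 581 (array([427.7, 322.5]), 155.9, 56.1, 33.5) (array([427.2, 323. ]), array([155.8,  56.5])) 0.042506333891941334
mat 2163 (array([430.4, 325.7]), 183.5, 89.3, 34.1) (array([430.1, 325.6]), array([183.1,  88.5]))
tray 8331 (array([544.8, 134.1]), 209.6, 174.5, 29.2) (array([544.2, 131.4]), array([199.5, 166.3]))
lips (array([545.5, 131. ]), 200.6, 168.9, 30.0) (array([545.4, 131.1]), array([199.9, 168.1]))
board (array([618.8,  24.7]), 139.6, 93.7, 19.7)
```

Call:
move_arm(steps=[0, 0, 0.01, -0.007, -0.003, 0, 1, 0, 0, 0.01, -0.007, -0.003, -0.04, 1, 0, 0, 0.01, -0.007, -0.003, -0.08, 1, 0, 0, 0.01, -0.007, -0.003, -0.11, 1, 0, 0, 0.01, -0.007, -0.003, -0.13, 1, 0, 0, 0.01, -0.007, -0.003, -0.146, 1, 0, 0, 0.01, -0.007, -0.003, -0.146, 1, 0, 0, 0.01, -0.007, -0.003, -0.146, 0.3, 0, 0, 0.01, -0.007, -0.003, -0.146, 0.3, 0, 0, 0.01, -0.007, -0.003, -0.146, 0.3, 0, 0, 0.01, -0.007, -0.003, -0.146, 0.3, 0, 0, 0.01, -0.007, -0.003, -0.146, 0.3])

```text
time: 3.85
tool_pos: [0.4216, 0.3174, 0.1041]
ee_rot: [3.142, 0.001, -2.538]
wrist_force: [-0.8, -0.2, -0.0]
width: 0.0574
finger_force: 0.0
```

Call:
move_arm(steps=[0, 0, 0, 0, 0, 0, 0.3, 0, 0, 0, 0, 0, 0, 0.3, 0, 0, 0, 0, 0, 0, 0.3, 0, 0, 0, 0, 0, 0, 0.3, 0, 0, 0, 0, 0, 0, 0.3, 0, 0, 0, 0, 0, 0.01, 0.3, 0, 0, 0, 0, 0, 0.03, 0.3, 0, 0, 0, 0, 0, 0.06, 0.3, 0, 0, 0, 0, 0, 0.09, 0.3, 0, 0, 0, 0, 0, 0.09, 0.3])

```text
time: 4.85
tool_pos: [0.4236, 0.3185, 0.1991]
ee_rot: [-3.141, 0.01, -2.538]
wrist_force: [0.3, 0.6, -1.2]
width: 0.0436
finger_force: 30.0
```

Call:
move_arm(steps=[0, 0, 0, 0, 0, 0.03, 0.3, 0, 0, -0.04, 0.018, -0.028, 0.055, 0.3, 0, 0, -0.09, 0.036, -0.056, 0.055, 0.3, 0, 0, -0.14, 0.06, -0.09, 0.055, 0.3, 0, 0, -0.19, 0.08, -0.125, 0.055, 0.3, 0, 0, -0.246, 0.1, -0.155, 0.055, 0.3, 0, 0, -0.246, 0.108, -0.167, 0.055, 0.3, 0, 0, -0.246, 0.108, -0.167, 0.055, 0.3, 0, 0, -0.246, 0.108, -0.167, 0.055, 0.3, 0, 0, -0.246, 0.108, -0.167, 0.055, 0.3])

```text
time: 5.85
tool_pos: [0.5286, 0.1516, 0.2483]
ee_rot: [3.141, -0.0, -2.782]
wrist_force: [-0.1, 0.0, -1.2]
width: 0.0438
finger_force: 30.0
```

```bash
python3 - <<'E'
from h import *
o=get_obs();print(o['tool_pos'],o['ee_rot'],o['time'],o['width'])
p,d,m=wristlook('w2.png',['pass_tray','wood_board'])
g=p.max(2)[d>0].astype(int); P=cloud(m,d,d>0)
T=band(P,(.63,-.01),.010,.03,.14);print('board',rect(T),fit(T,20.4))
T=band(P,(.527,.16),.009,.03,.13);print('lips',rect(T))
# held box
c=o['tool_pos']; T=band(P,c,c[2]+.008,c[2]+.035,.07);print('held',len(T),rect(T),fit(T,np.degrees(o['ee_rot'][2])),np.percentile(T[:,2],[5,50,95]))
E
```

```text
[0.52857061 0.15161282 0.24830165] [ 3.14073539e+00 -4.84164420e-04 -2.78218606e+00] 5.85 0.04379736793424818
pass_tray 0.96 [257. 139.] 4951 [ 0.  2.  4. 15.] (array([524.6, 160.1]), 195.4, 102.3, 31.8)
pass_tray 0.63 [254. 233.] 8368 [245. 268. 268. 269.] (array([523.2, 148.6]), 73.8, 44.1, 21.1)
wood_board 0.85 [138. 191.] 8454 [11. 14. 15. 16.] (array([630.4,  -8.1]), 161.0, 139.5, -69.7)
board (array([643.2, -32.8]), 227.0, 152.3, -64.0) (array([646.7, -33.8]), array([149.3, 219. ]))
lips (array([509.1,  82.5]), 219.8, 71.5, -21.8)
held 9072 (array([523.2, 148.5]), 73.7, 68.1, 20.7) (array([522.9, 148.3]), array([72.5, 66.1])) [0.26475541 0.26770221 0.27497206]
```

View pics/w2.png

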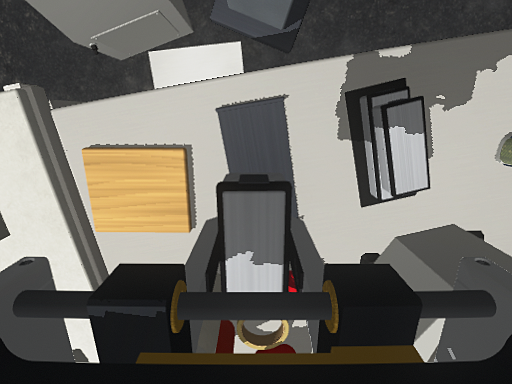

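Call:
move_arm(steps=[0, 0, 0, 0.02, -0.034, 0, 0.3, 0, 0, 0, 0.04, -0.068, -0.02, 0.3, 0, 0, 0, 0.06, -0.102, -0.04, 0.3, 0, 0, -0.004, 0.08, -0.136, -0.07, 0.3, 0, 0, -0.004, 0.1, -0.17, -0.1, 0.3, 0, 0, -0.004, 0.117, -0.2, -0.13, 0.3, 0, 0, -0.004, 0.117, -0.2, -0.16, 0.3, 0, 0, -0.004, 0.117, -0.2, -0.185, 0.3, 0, 0, -0.004, 0.117, -0.2, -0.2, 0.3, 0, 0, -0.004, 0.117, -0.2, -0.208, 0.3, 0, 0, -0.004, 0.117, -0.2, -0.208, 0.3, 0, 0, -0.004, 0.117, -0.2, -0.208, 0.3])

```text
time: 7.2
tool_pos: [0.6473, -0.0494, 0.0422]
ee_rot: [-3.14, 0.002, -2.788]
wrist_force: [-0.6, -0.1, -0.1]
width: 0.0441
finger_force: 30.0
```

Call:
move_arm(steps=[0, 0, 0, -0.001, 0, -0.003, 0.3, 0, 0, 0, -0.001, 0, -0.005, 0.3, 0, 0, 0, -0.001, 0, -0.005, 0.3, 0, 0, 0, -0.001, 0, -0.005, 0.3])

```text
time: 7.6
tool_pos: [0.6454, -0.0498, 0.0358]
ee_rot: [-3.141, 0.0, -2.788]
wrist_force: [0.4, -0.3, -0.7]
width: 0.0436
finger_force: 30.0
```

Call:
move_arm(steps=[0, 0, 0, 0, 0, -0.001, 0.3, 0, 0, 0, 0, 0, -0.001, 0.3, 0, 0, 0, 0, 0, -0.001, 0.3])

```text
time: 7.9
tool_pos: [0.6456, -0.0498, 0.0347]
ee_rot: [-3.141, 0.0, -2.788]
wrist_force: [-0.5, -0.8, -0.6]
width: 0.0441
finger_force: 30.0
```

Call:
move_arm(steps=[0, 0, 0, 0, 0, -0.001, 0.3, 0, 0, 0, 0, 0, -0.001, 0.3, 0, 0, 0, 0, 0, -0.001, 0.3])

```text
time: 8.2
tool_pos: [0.6456, -0.0498, 0.0347]
ee_rot: [-3.141, 0.001, -2.788]
wrist_force: [-2.1, 0.5, 5.6]
width: 0.0438
finger_force: 30.0
```

Call:
move_arm(steps=[0, 0, 0, 0, 0, 0, 0.75, 0, 0, 0, 0, 0, 0, 0.75, 0, 0, 0, 0, 0, 0, 0.75, 0, 0, 0, 0, 0, 0, 0.75, 0, 0, 0, 0, 0, 0.04, 0.75, 0, 0, 0, 0, 0, 0.08, 0.8, 0, 0, 0, 0, 0, 0.12, 1, 0, 0, 0, 0, 0, 0.16, 1, 0, 0, 0, 0, 0, 0.2, 1, 0, 0, 0.1, -0.03, 0.05, 0.215, 1, 0, 0, 0.1, -0.05, 0.09, 0.215, 1, 0, 0, 0.1, -0.07, 0.125, 0.215, 1])

```text
time: 9.4
tool_pos: [0.575, 0.0766, 0.2497]
ee_rot: [-3.141, 0.003, -2.689]
wrist_force: [-0.4, 1.0, 0.2]
width: 0.0939
finger_force: 0.0
```

Call:
move_arm(steps=[0, 0, 0.05, -0.025, 0.04, 0, 1, 0, 0, 0.1, -0.05, 0.08, 0, 1, 0, 0, 0.14, -0.075, 0.12, 0, 1, 0, 0, 0.14, -0.1, 0.16, 0, 1, 0, 0, 0.14, -0.125, 0.2, 0, 1, 0, 0, 0.14, -0.147, 0.238, 0, 1, 0, 0, 0.14, -0.15, 0.243, 0, 1, 0, 0, 0.14, -0.15, 0.243, 0, 1, 0, 0, 0.14, -0.15, 0.243, 0, 1])

```text
time: 10.3
tool_pos: [0.4259, 0.3175, 0.2483]
ee_rot: [-3.141, -0.0, -2.549]
wrist_force: [-0.1, -0.1, 0.4]
width: 0.0942
finger_force: 0.0
```

```bash
cat > stack.py <<'E'
from h import *
o=get_obs();print(o['tool_pos'],o['ee_rot'],o['time'],o['width'])
m=camera_model('wrist'); p,d=snapshot('wrist')
g=p.max(2)[d>0].astype(int); P=cloud(m,d,d>0)
c=(.427,.32)
for n,lo,hi in (('med',.078,.09),('long',.038,.05)):
    T=band(P,c,lo,hi,.1)
    if len(T)>50: print(n,len(T),rect(T),fit(T,34.3),np.median(T[:,2]))
T=band(P,c,-.002,.012,.11,g<55);print('mat',len(T),rect(T),fit(T,34.3))
cv2.imwrite('pics/stack_%d.png'%(o['time']*10),p[...,::-1])
E
python3 stack.py
```

```text
[0.42594165 0.31745577 0.24831523] [-3.14084974e+00 -2.84848949e-04 -2.54919452e+00] 10.3 0.09417422279071455
med 3545 (array([425.4, 318.3]), 122.1, 49.7, 35.2) (array([425.3, 318.6]), array([120.1,  50.2])) 0.08289208096314239
long 649 (array([426.9, 322.8]), 154.2, 55.0, 33.6) (array([426.4, 323.2]), array([153.9,  55.1])) 0.04232679811266736
mat 2198 (array([430. , 325.4]), 183.9, 89.3, 34.1) (array([429.8, 325.4]), array([183.2,  88.5]))
```

Call:
move_arm(steps=[0, 0, 0.014, -0.001, 0.001, -0.04, 1, 0, 0, 0.014, -0.001, 0.001, -0.08, 1, 0, 0, 0.014, -0.001, 0.001, -0.12, 1, 0, 0, 0.014, -0.001, 0.001, -0.15, 1, 0, 0, 0.014, -0.001, 0.001, -0.17, 0.8, 0, 0, 0.014, -0.001, 0.001, -0.184, 0.7, 0, 0, 0.014, -0.001, 0.001, -0.184, 0.35, 0, 0, 0.014, -0.001, 0.001, -0.184, 0.35, 0, 0, 0.014, -0.001, 0.001, -0.184, 0.35, 0, 0, 0.014, -0.001, 0.001, -0.184, 0.35, 0, 0, 0.014, -0.001, 0.001, -0.184, 0.35, 0, 0, 0.014, -0.001, 0.001, -0.184, 0.35])

```text
time: 11.55
tool_pos: [0.4255, 0.3197, 0.0662]
ee_rot: [-3.141, 0.003, -2.534]
wrist_force: [0.4, -0.4, 5.0]
width: 0.05
finger_force: 30.0
```

Call:
move_arm(steps=[0, 0, 0, 0, 0, 0, 0.35, 0, 0, 0, 0, 0, 0, 0.35])

```text
time: 11.75
tool_pos: [0.4255, 0.3197, 0.0662]
ee_rot: [-3.141, 0.003, -2.534]
wrist_force: [-0.1, -0.7, 4.2]
width: 0.0502
finger_force: 30.0
```

Call:
move_arm(steps=[0, 0, 0, 0, 0, 0.01, 0.35, 0, 0, 0, 0, 0, 0.03, 0.35, 0, 0, 0, 0, 0, 0.06, 0.35, 0, 0, -0.03, 0.015, -0.022, 0.09, 0.35, 0, 0, -0.06, 0.035, -0.052, 0.11, 0.35, 0, 0, -0.1, 0.057, -0.086, 0.12, 0.35, 0, 0, -0.14, 0.079, -0.12, 0.12, 0.35, 0, 0, -0.18, 0.101, -0.154, 0.12, 0.35, 0, 0, -0.22, 0.123, -0.188, 0.12, 0.35, 0, 0, -0.253, 0.13, -0.2, 0.13, 0.35, 0, 0, -0.253, 0.13, -0.2, 0.13, 0.35, 0, 0, -0.253, 0.13, -0.2, 0.13, 0.35])

```text
time: 12.95
tool_pos: [0.5539, 0.1202, 0.1947]
ee_rot: [3.14, 0.0, -2.786]
wrist_force: [-0.6, 0.2, -1.6]
width: 0.0499
finger_force: 30.0
```

```bash
cat > held.py <<'E'
from h import *
import sys
L=float(sys.argv[1]); o=get_obs(); c=o['tool_pos']; yaw=o['ee_rot'][2]; print(c,o['ee_rot'],o['time'],o['width'])
m=camera_model('wrist'); p,d=snapshot('wrist'); P=cloud(m,d,d>0)
u=np.array([np.cos(yaw),np.sin(yaw)]); v=np.array([-u[1],u[0]])
T=band(P,c,c[2]+.008,c[2]+.035,.1); q=(T[:,:2]-c[:2])
s=q@u; w=q@v; k=abs(w)<.018
hi=np.percentile(s[k],99.5); print('top z',np.median(T[k,2])-c[2],'near end',hi,'box centre along tool x rel TCP',hi-L/2)
n=T[k&(s>.01)]; A=np.c_[s[k&(s>.01)],w[k&(s>.01)],np.ones(len(n))]; print('tilt',np.linalg.lstsq(A,n[:,2],rcond=None)[0])
cv2.imwrite('pics/held_%d.png'%(o['time']*10),p[...,::-1])
print('board',[ (round(x['score'],2),rect(cloud(m,d,x['pixels']))) for x in silhouettes('wrist','wood_board')[:1]])
T=band(P,(.6457,-.0494),.045,.065,.07); print('short',len(T),rect(T) if len(T)>9 else 0)
E
python3 held.py 0.12
```

```text
[0.55391869 0.12024348 0.19473811] [ 3.14019178e+00  6.59213657e-05 -2.78641139e+00] 12.95 0.049894181523710356
top z 0.016934616815606818 near end 0.06112482886957068 box centre along tool x rel TCP 0.0011248288695706807
tilt [-0.02507262 -0.00258312  0.21247776]
board [(0.6, (array([626.9,   2.3]), 198.7, 138.8, -69.3))]
short 2464 (array([646. , -49.7]), 85.7, 44.9, 21.5)
```

Call:
move_arm(steps=[0, 0, 0, 0.02, -0.029, -0.01, 0.35, 0, 0, 0, 0.04, -0.058, -0.03, 0.35, 0, 0, 0, 0.061, -0.087, -0.06, 0.35, 0, 0, 0, 0.061, -0.087, -0.09, 0.35, 0, 0, 0, 0.061, -0.087, -0.12, 0.35, 0, 0, 0, 0.061, -0.087, -0.14, 0.35, 0, 0, 0, 0.061, -0.087, -0.148, 0.35, 0, 0, 0, 0.061, -0.087, -0.152, 0.35, 0, 0, 0, 0.061, -0.087, -0.154, 0.35, 0, 0, 0, 0.061, -0.087, -0.154, 0.35])

```text
time: 14.05
tool_pos: [0.6161, 0.0327, 0.0418]
ee_rot: [-3.141, 0.002, -2.787]
wrist_force: [-0.4, -0.1, -1.4]
width: 0.0496
finger_force: 30.0
```

Call:
move_arm(steps=[0, 0, 0, 0, 0, -0.001, 0.35, 0, 0, 0, 0, 0, -0.001, 0.35])

```text
time: 14.25
tool_pos: [0.6159, 0.0323, 0.0405]
ee_rot: [-3.141, 0.002, -2.787]
wrist_force: [0.2, 0.5, -1.9]
width: 0.0496
finger_force: 30.0
```

Call:
move_arm(steps=[0, 0, 0, 0, 0, -0.001, 0.35, 0, 0, 0, 0, 0, -0.002, 0.35, 0, 0, 0, 0, 0, -0.002, 0.35])

```text
time: 14.55
tool_pos: [0.6154, 0.0322, 0.0375]
ee_rot: [3.141, 0.0, -2.788]
wrist_force: [0.4, 0.7, -1.7]
width: 0.0499
finger_force: 30.0
```

Call:
move_arm(steps=[0, 0, 0, 0, 0, -0.001, 0.35, 0, 0, 0, 0, 0, -0.001, 0.35])

```text
time: 14.75
tool_pos: [0.6155, 0.0322, 0.0373]
ee_rot: [-3.141, 0.0, -2.787]
wrist_force: [-2.5, 0.4, 2.5]
width: 0.0495
finger_force: 30.0
```

Call:
move_arm(steps=[0, 0, 0, 0, 0, 0, 0.75, 0, 0, 0, 0, 0, 0, 0.75, 0, 0, 0, 0, 0, 0, 0.75, 0, 0, 0, 0, 0, 0, 0.75, 0, 0, 0, 0, 0, 0.04, 0.75, 0, 0, 0, 0, 0, 0.08, 0.8, 0, 0, 0, 0, 0, 0.12, 1, 0, 0, 0, 0, 0, 0.16, 1, 0, 0, 0.05, -0.015, 0.022, 0.2, 1, 0, 0, 0.1, -0.03, 0.05, 0.21, 1, 0, 0, 0.14, -0.05, 0.08, 0.21, 1, 0, 0, 0.17, -0.07, 0.11, 0.21, 1])

```text
time: 15.95
tool_pos: [0.5451, 0.1432, 0.2474]
ee_rot: [-3.141, 0.002, -2.617]
wrist_force: [0.4, 0.3, 0.2]
width: 0.094
finger_force: 0.0
```

Call:
move_arm(steps=[0, 0, 0.03, -0.025, 0.038, 0, 1, 0, 0, 0.07, -0.05, 0.076, 0, 1, 0, 0, 0.07, -0.075, 0.114, 0, 1, 0, 0, 0.07, -0.1, 0.15, 0, 1, 0, 0, 0.07, -0.118, 0.181, 0, 1, 0, 0, 0.07, -0.118, 0.181, 0, 1, 0, 0, 0.07, -0.118, 0.181, 0, 1])

```text
time: 16.65
tool_pos: [0.4271, 0.3236, 0.2465]
ee_rot: [-3.141, 0.0, -2.546]
wrist_force: [-0.5, -0.8, -0.8]
width: 0.0939
finger_force: 0.0
```

```bash
python3 stack.py; python3 - <<'E'
from h import *
m=camera_model('wrist'); p,d=snapshot('wrist'); P=cloud(m,d,d>0)
R=[(round(x['score'],2),rect(cloud(m,d,x['pixels']))) for x in silhouettes('wrist','pass_tray')[:1]]; print(R)
x=silhouettes('wrist','pass_tray')[0]; T=cloud(m,d,x['pixels']); T=T[T[:,2]<.03]
print(fit(T,30),fit(T,31)); L=T[T[:,2]>.008]; print('lips',rect(L),fit(L,30))
E
```

```text
[0.42709742 0.32359151 0.24647701] [-3.14093058e+00  3.98795060e-05 -2.54563573e+00] 16.65 0.09387261623467608
long 4167 (array([427.8, 322.8]), 154.9, 56.1, 33.5) (array([427.4, 322.4]), array([153.5,  56.7])) 0.04292447727516242
mat 2363 (array([430. , 325.4]), 183.5, 88.9, 34.3) (array([429.8, 325.3]), array([183.1,  88.4]))
[(0.66, (array([532.3, 161. ]), 208.6, 103.3, 30.0))]
(array([528.5, 160.3]), array([198.1,  99.9])) (array([528.4, 160.6]), array([197.8, 100.8]))
lips (array([528.2, 161.5]), 201.0, 97.8, 30.1) (array([528.2, 161.6]), array([200.7,  96.9]))
```

Call:
move_arm(steps=[0, 0, -0.01, 0, -0.001, -0.045, 1, 0, 0, -0.01, 0, -0.001, -0.09, 1, 0, 0, -0.01, 0, -0.001, -0.13, 1, 0, 0, -0.01, 0, -0.001, -0.165, 0.9, 0, 0, -0.01, 0, -0.001, -0.19, 0.8, 0, 0, -0.01, 0, -0.001, -0.21, 0.8, 0, 0, -0.01, 0, -0.001, -0.221, 0.8, 0, 0, -0.01, 0, -0.001, -0.221, 0.8, 0, 0, -0.01, 0, -0.001, -0.221, 0.4, 0, 0, -0.01, 0, -0.001, -0.221, 0.4, 0, 0, -0.01, 0, -0.001, -0.221, 0.4, 0, 0, -0.01, 0, -0.001, -0.221, 0.4])

```text
time: 18.05
tool_pos: [0.4283, 0.323, 0.0271]
ee_rot: [3.141, 0.003, -2.557]
wrist_force: [-0.1, -0.2, 4.1]
width: 0.0557
finger_force: 30.0
```

Call:
move_arm(steps=[0, 0, 0, 0, 0, 0, 0.4, 0, 0, 0, 0, 0, 0, 0.4, 0, 0, 0, 0, 0, 0, 0.4])

```text
time: 18.35
tool_pos: [0.4283, 0.3231, 0.0271]
ee_rot: [3.141, 0.003, -2.557]
wrist_force: [-0.5, 0.2, 5.2]
width: 0.0558
finger_force: 30.0
```

Call:
move_arm(steps=[0, 0, 0, 0, 0, 0.01, 0.4, 0, 0, 0, 0, 0, 0.03, 0.4, 0, 0, 0, 0, 0, 0.07, 0.4, 0, 0, -0.02, 0.015, -0.024, 0.1, 0.4, 0, 0, -0.04, 0.035, -0.056, 0.12, 0.4, 0, 0, -0.061, 0.055, -0.09, 0.12, 0.4, 0, 0, -0.061, 0.077, -0.125, 0.12, 0.4, 0, 0, -0.061, 0.1, -0.162, 0.12, 0.4, 0, 0, -0.061, 0.1, -0.162, 0.12, 0.4, 0, 0, -0.061, 0.1, -0.162, 0.12, 0.4, 0, 0, -0.061, 0.1, -0.162, 0.12, 0.4])

```text
time: 19.45
tool_pos: [0.5263, 0.1607, 0.1446]
ee_rot: [3.14, -0.002, -2.618]
wrist_force: [0.4, -0.0, -3.4]
width: 0.0558
finger_force: 30.0
```

```bash
python3 held.py 0.155;  python3 stack.py; python3 - <<'E'
from h import *
m=camera_model('top'); p,d=snapshot('top')
for x in silhouettes('top','rubber_mat')[:1]:
    T=cloud(m,d,x['pixels']); print(rect(T))
E
```

```text
[0.52629085 0.16072942 0.14455988] [ 3.14026153e+00 -2.17519483e-03 -2.61780830e+00] 19.45 0.055792305452088145
top z 0.01611419828432803 near end 0.07832712007640737 box centre along tool x rel TCP 0.0008271200764073672
tilt [-0.00371307 -0.00130583  0.1609205 ]
board [(0.81, (array([637.7, -11.9]), 172.5, 150.5, -69.7))]
short 3777 (array([638.2, -27.5]), 93.7, 87.0, -70.8)
[0.52642711 0.16129535 0.14504395] [ 3.14081884e+00 -1.11054257e-03 -2.61663162e+00] 19.55 0.05578858678144518
mat 10798 (array([429.4, 326.1]), 183.9, 93.1, 34.5) (array([430. , 324.4]), array([182. ,  88.7]))
(array([428. , 327.1]), 187.7, 91.6, 34.0)
```

Call:
move_arm(steps=[0, 0, 0, 0.001, 0, -0.03, 0.4, 0, 0, 0, 0.001, 0, -0.06, 0.4, 0, 0, 0, 0.001, 0, -0.085, 0.4, 0, 0, 0, 0.001, 0, -0.102, 0.4, 0, 0, 0, 0.001, 0, -0.112, 0.4, 0, 0, 0, 0.001, 0, -0.116, 0.4, 0, 0, 0, 0.001, 0, -0.117, 0.4, 0, 0, 0, 0.001, 0, -0.117, 0.4])

```text
time: 20.5
tool_pos: [0.5292, 0.1606, 0.0296]
ee_rot: [-3.141, 0.002, -2.618]
wrist_force: [0.6, 0.3, -3.0]
width: 0.0558
finger_force: 30.0
```

Call:
move_arm(steps=[0, 0, 0, 0, 0, -0.001, 0.4, 0, 0, 0, 0, 0, -0.001, 0.4])

```text
time: 20.7
tool_pos: [0.5289, 0.1604, 0.0284]
ee_rot: [-3.141, 0.002, -2.618]
wrist_force: [-0.7, -0.2, -3.9]
width: 0.0555
finger_force: 30.0
```

Call:
move_arm(steps=[0, 0, 0, 0, 0.0005, -0.001, 0.4, 0, 0, 0, 0, 0.0005, -0.002, 0.4, 0, 0, 0, 0, 0.0005, -0.002, 0.4])

```text
time: 21.0
tool_pos: [0.5286, 0.1609, 0.0261]
ee_rot: [-3.142, 0.001, -2.618]
wrist_force: [-1.1, -0.0, -1.7]
width: 0.0556
finger_force: 30.0
```

Call:
move_arm(steps=[0, 0, 0, 0, 0, -0.001, 0.4, 0, 0, 0, 0, 0, -0.001, 0.4])

```text
time: 21.2
tool_pos: [0.5286, 0.1609, 0.0261]
ee_rot: [-3.142, 0.001, -2.618]
wrist_force: [-3.4, -1.5, 4.3]
width: 0.0555
finger_force: 30.0
```

Call:
move_arm(steps=[0, 0, 0, 0, 0, 0, 0.8, 0, 0, 0, 0, 0, 0, 0.8, 0, 0, 0, 0, 0, 0, 0.8, 0, 0, 0, 0, 0, 0, 0.8, 0, 0, 0, 0, 0, 0.04, 0.8, 0, 0, 0, 0, 0, 0.08, 0.8, 0, 0, 0, 0, 0, 0.12, 1, 0, 0, 0, 0, 0, 0.16, 1, 0, 0, 0, 0, 0, 0.2, 1, 0, 0, 0, 0, 0, 0.23, 1, 0, 0, 0, 0, 0, 0.23, 1, 0, 0, 0, 0, 0, 0.23, 1])

```text
time: 22.4
tool_pos: [0.5285, 0.1608, 0.2545]
ee_rot: [-3.141, 0.001, -2.618]
wrist_force: [0.2, 0.0, 0.0]
width: 0.0941
finger_force: 0.0
```

```bash
cat > all.py <<'E'
from h import *
o=get_obs();print(o['tool_pos'],o['ee_rot'],o['time'])
m=camera_model('wrist'); p,d=snapshot('wrist'); P=cloud(m,d,d>0); g=p.max(2)[d>0].astype(int)
T=band(P,(.528,.161),.035,.05,.1); print('long',len(T),rect(T),fit(T,30))
x=silhouettes('wrist','pass_tray')
if x:
    T=cloud(m,d,x[0]['pixels']); T=T[T[:,2]<.03]; print('tray',rect(T),fit(T,30)); L=T[T[:,2]>.008]; print('lips',rect(L),fit(L,30))
T=band(P,(.429,.325),-.002,.012,.12,g<55);print('mat',len(T),rect(T),fit(T,34.3))
for n,c in (('short',(.6457,-.0497)),('med',(.6155,.0325))):
    T=band(P,c,.048,.065,.08); yx=(T[:,:2]-c)@[-.347,.938]; T=T[abs(yx)<.035]; print(n,len(T),rect(T),fit(T,20.3))
cv2.imwrite('pics/all_%d.png'%(o['time']*10),p[...,::-1])
E
python3 all.py; ls pics
```

```text
[0.5285433  0.16081426 0.25451898] [-3.14138464e+00  9.02969631e-04 -2.61844777e+00] 22.4
long 3997 (array([527.9, 159.9]), 154.3, 56.1, 30.0) (array([528.2, 160.1]), array([152.6,  55.6]))
tray (array([529.2, 160.5]), 199.1, 101.8, 30.0) (array([528.6, 160.9]), array([198.4,  99.6]))
lips (array([528.7, 161.2]), 199.1, 99.9, 30.0) (array([528.8, 160.8]), array([198.8,  98.3]))
mat 6279 (array([429.6, 325.8]), 184.5, 91.2, 34.3) (array([430. , 324.9]), array([182.7,  88.7]))
short 1873 (array([646.5, -50.1]), 86.9, 45.5, 20.6) (array([646.1, -50.3]), array([85.4, 44.9]))
med 2913 (array([615.7,  31.5]), 121.1, 51.0, 20.3) (array([615.1,  31.4]), array([118.8,  50.1]))
all_224.png
held_129.png
held_194.png
side0.png
stack_103.png
stack_166.png
stack_195.png
top0.png
w0.png
w1.png
w2.png
```

Call:
move_arm(steps=[0, 0, -0.06, 0.029, -0.043, 0, 0.8, 0, 0, -0.12, 0.058, -0.086, 0, 0.8, 0, 0, -0.169, 0.087, -0.129, 0, 0.8, 0, 0, -0.169, 0.087, -0.129, -0.04, 0.8, 0, 0, -0.169, 0.087, -0.129, -0.09, 0.8, 0, 0, -0.169, 0.087, -0.129, -0.13, 0.8, 0, 0, -0.169, 0.087, -0.129, -0.17, 0.8, 0, 0, -0.169, 0.087, -0.129, -0.2, 0.8, 0, 0, -0.169, 0.087, -0.129, -0.214, 0.8, 0, 0, -0.169, 0.087, -0.129, -0.217, 0.8, 0, 0, -0.169, 0.087, -0.129, -0.217, 0.8, 0, 0, -0.169, 0.087, -0.129, -0.217, 0.35])

```text
time: 23.7
tool_pos: [0.6168, 0.0318, 0.0396]
ee_rot: [-3.14, 0.003, -2.787]
wrist_force: [-0.4, -0.0, 1.2]
width: 0.0703
finger_force: 0.0
```

Call:
move_arm(steps=[0, 0, 0, 0, 0, 0, 0.35, 0, 0, 0, 0, 0, 0, 0.35, 0, 0, 0, 0, 0, 0, 0.35, 0, 0, 0, 0, 0, 0, 0.35, 0, 0, 0, 0, 0, 0, 0.35])

```text
time: 24.2
tool_pos: [0.6161, 0.0319, 0.0389]
ee_rot: [-3.141, 0.002, -2.787]
wrist_force: [-0.5, -0.3, 5.2]
width: 0.0498
finger_force: 30.0
```

Call:
move_arm(steps=[0, 0, 0, 0, 0, 0.01, 0.35, 0, 0, 0, 0, 0, 0.04, 0.35, 0, 0, 0, 0, 0, 0.08, 0.35, 0, 0, 0.03, -0.012, 0.02, 0.11, 0.35, 0, 0, 0.06, -0.03, 0.05, 0.13, 0.35, 0, 0, 0.1, -0.052, 0.085, 0.14, 0.35, 0, 0, 0.14, -0.074, 0.12, 0.14, 0.35, 0, 0, 0.17, -0.096, 0.155, 0.14, 0.35, 0, 0, 0.2, -0.118, 0.19, 0.14, 0.35, 0, 0, 0.22, -0.14, 0.225, 0.14, 0.35, 0, 0, 0.243, -0.162, 0.257, 0.14, 0.35, 0, 0, 0.243, -0.184, 0.29, 0.14, 0.35])

```text
time: 25.4
tool_pos: [0.4299, 0.3225, 0.1769]
ee_rot: [-3.141, -0.001, -2.544]
wrist_force: [0.5, -0.0, -2.5]
width: 0.0497
finger_force: 30.0
```

Call:
move_arm(steps=[0, 0, 0, -0.002, 0.003, 0, 0.35, 0, 0, 0, -0.002, 0.003, 0, 0.35, 0, 0, 0, -0.002, 0.003, 0, 0.35])

```text
time: 25.7
tool_pos: [0.4297, 0.3239, 0.1771]
ee_rot: [-3.141, -0.001, -2.545]
wrist_force: [0.4, 0.3, -2.3]
width: 0.0495
finger_force: 30.0
```

```bash
python3 held.py 0.12; python3 - <<'E'
from h import *
m=camera_model('wrist'); p,d=snapshot('wrist'); P=cloud(m,d,d>0); g=p.max(2)[d>0].astype(int)
T=band(P,(.4295,.325),-.002,.012,.11,g<55)
a=np.radians(34.2);u=np.array([np.cos(a),np.sin(a)]);v=np.array([-u[1],u[0]])
q=(T[:,:2]-[.430,.325]); s=q@u;w=q@v
print('mat',len(T),'s',np.percentile(s,[.3,99.7]),'w',np.percentile(w,[.3,99.7]))
for lo in (-.09,-.07,-.05,-.03,-.01):
    k=(s>lo)&(s<lo+.02)
    if k.sum()>30: print(lo,np.percentile(w[k],[1,99]))
E
```

```text
[0.42969638 0.32390518 0.17712543] [-3.14079869e+00 -9.40283347e-04 -2.54506079e+00] 25.7 0.04952853857522562
top z 0.01538403243771344 near end 0.06179488030247404 box centre along tool x rel TCP 0.0017948803024740445
tilt [-0.02103298  0.00115381  0.19317512]
board [(0.75, (array([423.5, 324. ]), 114.9, 114.6, -59.7))]
short 0 0
mat 2814 s [-0.09142846 -0.04168026] w [-0.04400959  0.04448302]
-0.09 [-0.04310747  0.04328332]
-0.07 [-0.04342276  0.04380277]
-0.05 [-0.04410385  0.04444591]
```

Call:
move_arm(steps=[0, 0, 0, 0.001, 0.002, -0.03, 0.35, 0, 0, 0, 0.001, 0.002, -0.065, 0.35, 0, 0, 0, 0.001, 0.002, -0.1, 0.35, 0, 0, 0, 0.001, 0.002, -0.125, 0.35, 0, 0, 0, 0.001, 0.002, -0.138, 0.35, 0, 0, 0, 0.001, 0.002, -0.145, 0.35, 0, 0, 0, 0.001, 0.002, -0.146, 0.35, 0, 0, 0, 0.001, 0.002, -0.146, 0.35])

```text
time: 26.65
tool_pos: [0.4315, 0.3272, 0.0329]
ee_rot: [-3.142, 0.003, -2.545]
wrist_force: [-0.4, 0.1, -2.1]
width: 0.0498
finger_force: 30.0
```

Call:
move_arm(steps=[0, 0, 0, 0, 0, -0.001, 0.35, 0, 0, 0, 0, 0, -0.001, 0.35])

```text
time: 26.85
tool_pos: [0.431, 0.3272, 0.0317]
ee_rot: [-3.142, 0.002, -2.544]
wrist_force: [-0.7, 0.1, -1.9]
width: 0.0498
finger_force: 30.0
```

Call:
move_arm(steps=[0, 0, 0, 0, -0.001, -0.001, 0.35, 0, 0, 0, 0, -0.001, -0.003, 0.35, 0, 0, 0, 0, -0.001, -0.003, 0.35])

```text
time: 27.15
tool_pos: [0.4307, 0.3259, 0.0278]
ee_rot: [3.142, 0.001, -2.544]
wrist_force: [-0.1, 0.0, 0.0]
width: 0.0498
finger_force: 30.0
```

Call:
move_arm(steps=[0, 0, 0, 0, 0, -0.001, 0.35, 0, 0, 0, 0, 0, -0.001, 0.35])

```text
time: 27.35
tool_pos: [0.4307, 0.326, 0.0278]
ee_rot: [3.142, 0.001, -2.544]
wrist_force: [-1.8, -1.1, 4.7]
width: 0.0499
finger_force: 30.0
```

Contact; release, rise and check.

Call:
move_arm(steps=[0, 0, 0, 0, 0, 0, 0.8, 0, 0, 0, 0, 0, 0, 0.8, 0, 0, 0, 0, 0, 0, 0.8, 0, 0, 0, 0, 0, 0, 0.8, 0, 0, 0, 0, 0, 0.04, 0.8, 0, 0, 0, 0, 0, 0.08, 0.8, 0, 0, 0, 0, 0, 0.12, 1, 0, 0, 0, 0, 0, 0.16, 1, 0, 0, 0, 0, 0, 0.2, 1, 0, 0, 0, 0, 0, 0.225, 1, 0, 0, 0, 0, 0, 0.225, 1, 0, 0, 0, 0, 0, 0.225, 1])

```text
time: 28.55
tool_pos: [0.4303, 0.3258, 0.2509]
ee_rot: [3.141, -0.0, -2.544]
wrist_force: [-0.0, -0.4, -0.2]
width: 0.094
finger_force: 0.0
```

```bash
sed -i "s/,('long',.038,.05)/,('onmat',.036,.05)/" stack.py; python3 stack.py
```

```text
[0.4303306  0.32577086 0.25093395] [ 3.14146069e+00 -1.16488566e-04 -2.54436615e+00] 28.55 0.09399184098869945
onmat 2857 (array([430. , 324.9]), 121.1, 50.0, 34.1) (array([429.7, 324.7]), array([120.2,  49.5])) 0.042857848361107155
mat 3585 (array([429.9, 325.7]), 184.5, 89.1, 34.3) (array([430.3, 325.8]), array([182.5,  88.5]))
```

Call:
move_arm(steps=[0, 0, 0, 0.02, -0.034, 0, 0.8, 0, 0, -0.04, 0.042, -0.072, 0, 0.8, 0, 0, -0.08, 0.064, -0.11, 0, 0.8, 0, 0, -0.12, 0.086, -0.15, 0, 0.8, 0, 0, -0.16, 0.108, -0.188, 0, 0.8, 0, 0, -0.2, 0.13, -0.226, 0, 0.8, 0, 0, -0.243, 0.152, -0.264, 0, 0.8, 0, 0, -0.243, 0.174, -0.302, 0, 0.8, 0, 0, -0.243, 0.196, -0.34, -0.02, 0.8, 0, 0, -0.243, 0.2155, -0.3755, -0.05, 0.8, 0, 0, -0.243, 0.2155, -0.3755, -0.09, 0.8, 0, 0, -0.243, 0.2155, -0.3755, -0.13, 0.8])

```text
time: 29.8
tool_pos: [0.6447, -0.0513, 0.1166]
ee_rot: [3.139, -0.004, -2.79]
wrist_force: [0.4, -0.1, -1.1]
width: 0.0751
finger_force: 0.0
```

Call:
move_arm(steps=[0, 0, 0, 0, 0, -0.04, 0.8, 0, 0, 0, 0, 0, -0.07, 0.8, 0, 0, 0, 0, 0, -0.082, 0.8, 0, 0, 0, 0, 0, -0.085, 0.8, 0, 0, 0, 0, 0, -0.085, 0.8, 0, 0, 0, 0, 0, -0.085, 0.3, 0, 0, 0, 0, 0, -0.085, 0.3, 0, 0, 0, 0, 0, -0.085, 0.3, 0, 0, 0, 0, 0, -0.085, 0.3, 0, 0, 0, 0, 0, -0.085, 0.3, 0, 0, 0, 0, 0, -0.085, 0.3, 0, 0, 0, 0, 0, -0.085, 0.3])

```text
time: 31.0
tool_pos: [0.6463, -0.0497, 0.0374]
ee_rot: [-3.141, 0.001, -2.787]
wrist_force: [-0.5, 0.6, 4.0]
width: 0.0442
finger_force: 30.0
```

Call:
move_arm(steps=[0, 0, 0, 0, 0, 0.01, 0.3, 0, 0, 0, 0, 0, 0.04, 0.3, 0, 0, 0, 0, 0, 0.08, 0.3, 0, 0, 0.02, -0.012, 0.02, 0.115, 0.3, 0, 0, 0.05, -0.03, 0.05, 0.14, 0.3, 0, 0, 0.09, -0.05, 0.086, 0.15, 0.3, 0, 0, 0.13, -0.07, 0.122, 0.15, 0.3, 0, 0, 0.17, -0.092, 0.158, 0.15, 0.3, 0, 0, 0.2, -0.112, 0.194, 0.15, 0.3, 0, 0, 0.22, -0.134, 0.23, 0.15, 0.3, 0, 0, 0.243, -0.154, 0.266, 0.15, 0.3, 0, 0, 0.243, -0.174, 0.302, 0.15, 0.3])

```text
time: 32.2
tool_pos: [0.4705, 0.2533, 0.1864]
ee_rot: [3.142, -0.001, -2.544]
wrist_force: [0.9, 0.4, -2.2]
width: 0.0438
finger_force: 30.0
```

Call:
move_arm(steps=[0, 0, 0, -0.016, 0.028, 0, 0.3, 0, 0, 0, -0.032, 0.056, 0, 0.3, 0, 0, 0, -0.042, 0.073, 0, 0.3, 0, 0, 0, -0.042, 0.073, 0, 0.3, 0, 0, 0, -0.042, 0.073, 0, 0.3])

```text
time: 32.7
tool_pos: [0.4297, 0.325, 0.1863]
ee_rot: [-3.141, -0.001, -2.544]
wrist_force: [-0.1, -0.5, -1.5]
width: 0.0439
finger_force: 30.0
```

```bash
python3 held.py 0.085
```

```text
[0.42971044 0.32500713 0.18630139] [-3.14084782e+00 -7.54542820e-04 -2.54356339e+00] 32.7 0.0438657638845819
top z 0.016769564004103177 near end 0.043562212203594394 box centre along tool x rel TCP 0.0010622122035943912
tilt [-0.06368569  0.00366873  0.20450299]
board [(0.73, (array([615. ,  49.4]), 150.9, 45.2, 20.0))]
short 0 0
```

```bash
python3 - <<'E'
from h import *
o=get_obs(); c=o['tool_pos']; yaw=o['ee_rot'][2]
m=camera_model('wrist'); p,d=snapshot('wrist'); P=cloud(m,d,d>0)
u=np.array([np.cos(yaw),np.sin(yaw)]); v=np.array([-u[1],u[0]])
q=P[:,:2]-c[:2]; s=q@u; w=q@v
for a in np.arange(-.02,.05,.005):
    k=(s>a)&(s<a+.005)&(abs(w)<.015)&(P[:,2]>c[2]+.005)&(P[:,2]<c[2]+.04)
    if k.sum()>3: print(round(a,3),k.sum(),np.round((np.percentile(P[k,2],[5,50,95])-c[2])*1000,1))
E
```

```text
-0.02 311 [15.9 16.9 17.8]
-0.015 325 [16.  16.9 17.9]
-0.01 336 [15.9 16.9 17.9]
-0.005 350 [16.2 16.9 17.8]
0.0 354 [16.  16.9 17.9]
0.005 361 [16.  16.9 17.8]
0.01 368 [15.9 16.9 18. ]
0.015 388 [15.9 17.  17.9]
0.02 394 [15.9 17.  17.9]
0.025 408 [16.  17.  17.9]
0.03 405 [15.9 16.9 17.9]
0.035 449 [15.2 16.6 17.9]
0.04 445 [ 7.2 14.6 16.6]
```

View pics/held_327.png

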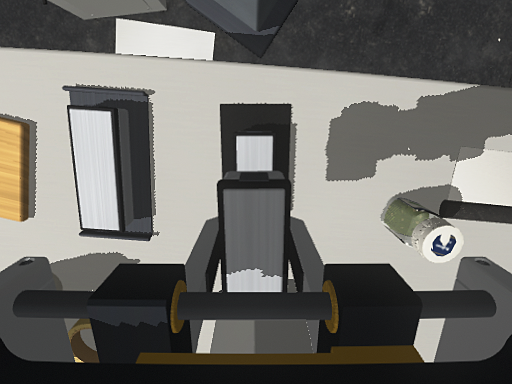

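Call:
move_arm(steps=[0, 0, 0, 0, 0, -0.03, 0.3, 0, 0, 0, 0, 0, -0.06, 0.3, 0, 0, 0, 0, 0, -0.085, 0.3, 0, 0, 0, 0, 0, -0.103, 0.3, 0, 0, 0, 0, 0, -0.112, 0.3, 0, 0, 0, 0, 0, -0.116, 0.3, 0, 0, 0, 0, 0, -0.117, 0.3, 0, 0, 0, 0, 0, -0.117, 0.3, 0, 0, 0, 0, 0, -0.117, 0.3])

```text
time: 33.75
tool_pos: [0.4306, 0.3257, 0.0708]
ee_rot: [-3.142, 0.002, -2.544]
wrist_force: [-0.0, 0.5, -0.8]
width: 0.0436
finger_force: 30.0
```

Call:
move_arm(steps=[0, 0, 0, 0, 0, -0.001, 0.3, 0, 0, 0, 0, 0, -0.001, 0.3])

```text
time: 33.95
tool_pos: [0.43, 0.3254, 0.0689]
ee_rot: [3.142, 0.001, -2.544]
wrist_force: [-0.7, -0.1, -1.9]
width: 0.0438
finger_force: 30.0
```

Call:
move_arm(steps=[0, 0, 0, 0, 0, -0.001, 0.3, 0, 0, 0, 0, 0, -0.002, 0.3, 0, 0, 0, 0, 0, -0.002, 0.3])

```text
time: 34.25
tool_pos: [0.4298, 0.3253, 0.0664]
ee_rot: [3.141, -0.0, -2.544]
wrist_force: [0.1, -1.0, -1.3]
width: 0.0437
finger_force: 30.0
```

Call:
move_arm(steps=[0, 0, 0, 0, 0, -0.001, 0.3, 0, 0, 0, 0, 0, -0.001, 0.3])

```text
time: 34.45
tool_pos: [0.4298, 0.3253, 0.0663]
ee_rot: [3.142, 0.0, -2.544]
wrist_force: [-2.3, -1.8, 3.6]
width: 0.0437
finger_force: 30.0
```

Call:
move_arm(steps=[0, 0, 0, 0, 0, 0, 0.8, 0, 0, 0, 0, 0, 0, 0.8, 0, 0, 0, 0, 0, 0, 0.8, 0, 0, 0, 0, 0, 0, 0.8, 0, 0, 0, 0, 0, 0, 0.8, 0, 0, 0, 0, 0, 0.04, 0.8, 0, 0, 0, 0, 0, 0.08, 0.8, 0, 0, 0, 0, 0, 0.12, 1, 0, 0, 0, 0, 0, 0.16, 1, 0, 0, 0, 0, 0, 0.185, 1, 0, 0, 0, 0, 0, 0.185, 1, 0, 0, 0, 0, 0, 0.185, 1])

```text
time: 35.65
tool_pos: [0.4299, 0.3253, 0.2503]
ee_rot: [3.142, 0.0, -2.544]
wrist_force: [-0.3, -0.8, -0.0]
width: 0.0939
finger_force: 0.0
```

```bash
sed -i "s/('med',.078,.09)/('short',.076,.09)/" stack.py; python3 stack.py; python3 all.py | grep -E 'long|tray|lips'; python3 - <<'E'
from h import *
p,d=save('top','topF.png'); m=camera_model('top')
for t in ['spice_jar','kitchen_timer','white_bottle']:
    for s in silhouettes('top',t)[:1]:
        P=cloud(m,d,s['pixels']); print(t,np.round(s['uv']),rect(P))
E
ls pics
```

```text
[0.42991083 0.3252991  0.25027186] [ 3.14150584e+00  4.26011360e-04 -2.54440067e+00] 35.65 0.09385803209504666
short 2195 (array([430.2, 324.4]), 87.2, 43.6, 35.1) (array([429.8, 324.5]), array([86.4, 43.8])) 0.08286533950039941
onmat 622 (array([429.3, 324.4]), 120.3, 50.0, 34.5) (array([429.2, 324.3]), array([120. ,  49.9])) 0.042531241888675686
mat 3602 (array([429.9, 325.6]), 182.8, 88.9, 34.4) (array([429.8, 325.4]), array([182.1,  88.4]))
long 4232 (array([528.4, 159.4]), 157.0, 57.2, 30.2) (array([527.6, 159.4]), array([154. ,  55.6]))
tray (array([528.6, 161. ]), 201.0, 100.0, 29.8) (array([528.2, 161.5]), array([199.4,  98.2]))
lips (array([528.6, 161. ]), 201.0, 99.8, 29.7) (array([528.5, 161.2]), array([200.6,  98.6]))
spice_jar [173. 247.] (array([362. , 521.1]), 40.3, 39.9, -89.8)
kitchen_timer [256. 140.] (array([696.7, 294.7]), 74.4, 66.9, 82.5)
white_bottle [297. 121.] (array([754.5, 142.9]), 79.7, 55.8, -88.1)
all_224.png
held_129.png
held_194.png
held_257.png
held_327.png
side0.png
stack_103.png
stack_166.png
stack_195.png
stack_285.png
stack_356.png
top0.png
topF.p
[... 388 characters left out ...]
entile(q,[.3,99.7],axis=0)
                         ~~~~~~~~~~~~~^^^^^^^^^^^^^^^^^^^^
    return _quantile_unchecked(
        a, q, axis, out, overwrite_input, method, keepdims, weights)
    return _ureduce(a,
                    func=_quantile_ureduce_func,
    ...<5 lines>...
                    overwrite_input=overwrite_input,
                    method=method)
    r = func(a, **kwargs)
    result = _quantile(arr,
                       quantiles=q,
    ...<2 lines>...
                       out=out,
                       weights=wgt)
    slices_having_nans = np.isnan(arr[-1, ...])
                                  ~~~^^^^^^^^^
IndexError: index -1 is out of bounds for axis 0 with size 0
```

All the boxes are within about 2 mm of where they belong, the bystanders haven't moved, and the gripper is clear.

```bash
python3 -c "
from bench import *
print(close_job())"
```

```text
the job is handed in; nothing more can be done
None
```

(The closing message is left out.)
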